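# Gauge the nut depth in three drum lugs with a tension rod

### The job

Use the brass tension rod as a depth gauge: take it from its stand and, working along the row of three chrome lugs from the orange end, lower it into each lug in turn until it bottoms on the sprung nylon nut inside, noting how far it went in. Then leave the rod standing, let go, in the lug where it went deepest, resting on the nut. Lower it gently by feel, never forcing the springs solid or letting the rod fall down a bore, and leave the other things on the bench as they are.

Things in the scene. Friction and masses are not known exactly. Their poses are not given: they have to be found in the camera images.
- rod_grip (a point): Centre of the black grip sleeve of the brass rod (sleeve 16 mm diameter, 40 mm long; grasp it here from above). The rod is 120 mm long in all, about 60 g, and starts upright in the stand; z points up along it. This point is 90 mm above the lower tip. A 10 mm square brass head sits on top of the sleeve.
- rod_tip (a point): Lower tip of the brass rod, 90 mm below rod_grip: the round end of a plain brass shaft of 8 mm diameter. Between shaft and sleeve is a brass collar, 20 mm diameter and 3 mm thick, its underside 67 mm above the tip.
- stand_hole (a point): Middle of the mouth of the hole in the fixed oak rod stand, a block 70 x 70 mm and 40 mm high. The hole is 9.5 mm wide and 25 mm deep; the rod stands in it at the start with its collar about 42 mm above the block.
- mouth_first (a point): Centre of the mouth, at rim level, of the first upright chrome tube lug, beside the orange stop. The lug is fixed, 19 mm outside, flared to 23 mm at the rim; the bore is 10 mm wide, flaring to 14 mm over the top 5 mm. Axes: x across the row, y along the row towards the orange stop, z up.
- mouth_second (a point): Centre of the rim of the second (middle) lug, otherwise like the first. In each bore, hidden 18 to 40 mm below the rim, is a black nylon nut with a flat top, on a spring of 1.2 N per mm with 6 mm travel, solid beyond. The three depths differ by at least 6 mm; which lug has which depth changes every time.
- mouth_third (a point): Centre of the rim of the third lug, farthest from the orange stop; otherwise like the first.
- rack: The fixed rack that carries the three lugs in a straight row, 60 mm apart: dark wooden base 230 x 85 mm, 15 mm thick, with an orange stop (50 mm wide, 65 mm high) at its +y end; origin under its centre, middle lug above it, rims 80 mm above the bench.
- spare_lug: Bystander: loose chrome lug lying on its flat foot, about 75 mm long, 25 mm high; origin under its centre.
- insert: Bystander: black nylon nut insert standing on the bench, 16 mm wide, 18 mm high; origin under its centre.
- drum_key: Bystander: steel T-shaped drum key lying flat, 45 x 55 mm, 12 mm high; origin at the crossbar, on the bench.
- washer_jar: Bystander: small glass jar with a steel lid, 48 mm wide, 60 mm high; origin under its centre.
- screwdriver: Bystander: green-handled screwdriver lying flat, 180 mm long.
- screw_bowl: Bystander: dark steel bowl, 80 mm wide, 28 mm high; origin under its centre.

How it is judged:
On the way, in this order (a step that is already met when the one before it is completed fails the run):
1. the rod is lowered into the first lug until its tip rests on the nut inside (horizontal distance between rod_tip and mouth_first below 0.004 m and z of rod_tip in the frame of mouth_first below -0.015 m and (contact force between rod and nut_a above 0.4 N or contact force between rod and nut_b above 0.4 N or contact force between rod and nut_c above 0.4 N)), for 0.05 s.
2. the rod is lowered into the second lug until its tip rests on the nut inside (horizontal distance between rod_tip and mouth_second below 0.004 m and z of rod_tip in the frame of mouth_second below -0.015 m and (contact force between rod and nut_a above 0.4 N or contact force between rod and nut_b above 0.4 N or contact force between rod and nut_c above 0.4 N)), for 0.05 s.
3. the rod is lowered into the third lug until its tip rests on the nut inside (horizontal distance between rod_tip and mouth_third below 0.004 m and z of rod_tip in the frame of mouth_third below -0.015 m and (contact force between rod and nut_a above 0.4 N or contact force between rod and nut_b above 0.4 N or contact force between rod and nut_c above 0.4 N)), for 0.05 s.
At the end, for the whole second after the job is handed in: The rod stands by itself, at rest and upright within 0.15 rad, its tip resting on the nut in the lug whose nut lies deepest: tip within 4 mm of that bore's axis and more than 34 mm below its rim (the other two nuts lie less than 31 mm down) (((horizontal distance between rod_tip and mouth_first below 0.004 m and z of rod_tip in the frame of mouth_first below -0.034 m) or (horizontal distance between rod_tip and mouth_second below 0.004 m and z of rod_tip in the frame of mouth_second below -0.034 m) or (horizontal distance between rod_tip and mouth_third below 0.004 m and z of rod_tip in the frame of mouth_third below -0.034 m)) and (contact force between rod and nut_a above 0.05 N or contact force between rod and nut_b above 0.05 N or contact force between rod and nut_c above 0.05 N) and angle between rod's own z axis and vertical below 0.15 rad and linear speed of rod below 0.02 m/s); the robot touches nothing.
It fails at once if a nut is pressed with more than 15 N (spring forced solid) (contact force between rod and nut_a above 15 N or contact force between rod and nut_b above 15 N or contact force between rod and nut_c above 15 N).
It fails at once if the rod, let go, falls down a bore (faster than 0.3 m/s) (((horizontal distance between rod_tip and mouth_first below 0.004 m and z of rod_tip in the frame of mouth_first below -0.003 m) or (horizontal distance between rod_tip and mouth_second below 0.004 m and z of rod_tip in the frame of mouth_second below -0.003 m) or (horizontal distance between rod_tip and mouth_third below 0.004 m and z of rod_tip in the frame of mouth_third below -0.003 m)) and contact force between rod and the fingers below 0.05 N and linear speed of rod above 0.3 m/s).
It fails at once if the rod or the robot is pressed against the lugs or their base with more than 25 N (contact force between any of rod, the arm, the fingers and rack above 25 N).
It fails at once if a bystander on the bench is moved by more than 20 mm (distance of any of spare_lug, insert, drum_key, washer_jar, screwdriver, screw_bowl from where it was at the start of the episode above 0.02 m).
It also fails if it takes over 61 s, if anything falls off the work surface, if the arm or the gripper's body presses on something with over 40 N, if the wrist force passes 120 N, or if a joint passes its speed limit or range.

### The arm

A 6-joint arm with a two-finger parallel gripper is mounted at the origin on the work surface. World frame = base frame: x ahead of the robot, y to its left, z up, the work surface at z = 0. Lengths are in m, angles in rad, forces in N, time in s.
With the tool pointing down it reaches from about 0.3 to 0.775 m from the base axis. Payload 14.6 kg.
Tool frame: the origin (TCP) lies midway between the tips of the shut fingers; the grasp point (between the pads) lies 19 mm behind it; z points along the fingers, y is the direction in which the jaws open and shut (so a half turn about z gives the same grasp; the last joint's range is limited). The gripper opens to 94 mm and grips with 3 to 60 N. Pads are 16 mm wide; open, the fingers measure 119 mm over their backs; the gripper's body (75 mm by 177 mm) begins 78 mm behind the grasp point.
Start: joints at [1.045, 0.3, 1.521, -0, 1.321, -0.067], TCP at [0.244, 0.493, 0.183] pointing down, gripper open.
Joint ranges: [-3.03, 3.03], [-0.79, 2.21], [0.23, 2.52], [-1.04, 4.18], [0, 3.07], [-2.55, 2.55]. Speed limits (rad/s): [2.22, 2.22, 2.57, 3.14, 3.14, 3.14].

### API

Orientations are given as a 3x3 rotation matrix whose columns are the frame's x, y, z axes.
In Python, from bench import manip gives the robot as it stands.
- The arm moves only by the tool move_arm, never from a script. Its argument "series" is a list that holds one entry, the list of rows, each a list of 5 numbers: the shift along the tool's x, y, z in mm, then the turn about the tool's z in rad, then the opening, from 0 (shut) to 1 (fully open). A call has 1 to 10 rows; each row is the pose to reach, as a shift and turn from the pose commanded when the call began, along the tool's axes at that moment; what a row does not reach only later rows make up. A row lasts 1/8 s, in which the tool goes at most 62.5 mm and 10.7 degrees, less where a joint would pass 70% of its speed; a pose out of reach is approached as far as the arm can. A call with a gripper value outside its range is refused whole. The fingers move at their own pace and stop on an object; "force" is the grip in N (left out, the last holds). Time passes only in rows, so rows that repeat a pose let the fingers close. It gives the time, the measured TCP pose, the force and the opening at its end, in the units of the state.
- manip.get_state(): the state, without advancing time (a new reading comes with each control period).
- manip.read_camera(name): name is "side" or "top"; returns (picture, depth): 384x512x3 uint8, red, green, blue; 384x512 float32, m along the optical axis (not along the pixel's ray), 0 where there is no reading.
- manip.get_calibration(name): a dict with "fx", "fy", "cx", "cy" (pixels), "rvec" (rotation vector, rad) and "tvec" (3), from world to camera coordinates, as OpenCV has them. Camera axes: x right, y down, z forward; pixel columns grow to the right and rows downward; lengths in m; the calibration is good to about 2 mm. A picture is of the moment at which its call begins. get_calibration takes no time and is no camera call.
- manip.close_job(): hands the job in, once; it reports no verdict.
The state is a dict: "time_s": time; "joint_positions": joint angles; "dq": joint speeds; "joint_efforts": joint torques, N m; "ee_pos": TCP position; "tool_rot": TCP orientation; "force": force on the tool from outside, world axes, zero at the start; "moment": the same for the moment, N m; "width": finger opening in m.
Only numpy, scipy, OpenCV 4.12 (cv2) and the standard library are available. Lean on these libraries where they do the work, as an engineer would, in place of code of your own. Each camera call takes 0.05 s, during which the arm holds its last target.

## Working session

There is one attempt and no reset: what is moved stays moved. The work goes in short steps, Python scripts to look and compute and a tool call to move; the robot and the scene stay as the last step left them, time stands still between calls to the robot, and variables do not carry over. Pictures are saved under pics/ and viewed, and the job is handed in when it is done.

Besides the shell and the picture viewer there is one more tool, called after "Emit:" as a command line: name --argument value ..., lists and objects as JSON in quotes. move_arm: Moves the arm, as the interface text tells. Its arguments: {"type":"object","properties":{"series":{"type":"array"},"force":{"type":"number"}},"required":["series"]}

```bash
mkdir -p pics
python3 - <<'E'
from bench import manip
import cv2,numpy as np
s=manip.get_state();print(s)
for n in("top","side"):
    c=manip.get_calibration(n);print(n,c)
    p,d=manip.read_camera(n);cv2.imwrite(f"pics/{n}0.png",p[:,:,::-1]);np.save(f"{n}0.npy",d)
E
```

```text
{'time_s': 0.0, 'joint_positions': array([ 1.04542029e+00,  3.00498174e-01,  1.52161140e+00, -1.00448168e-05,
        1.32063335e+00, -6.65861407e-02]), 'dq': array([-0.00038177,  0.00125724, -0.00078986, -0.00040747,  0.00063429,
       -0.00213411]), 'joint_efforts': array([-1.31389224e-04, -5.31805015e+01, -3.52739990e+01,  7.08533311e-02,
        2.43817322e-02, -7.88016428e-05]), 'ee_pos': array([0.24343038, 0.49287832, 0.18245865]), 'tool_rot': array([[-8.96590147e-01,  4.42860909e-01, -5.68483645e-04],
       [ 4.42861269e-01,  8.96589592e-01, -1.00001815e-03],
       [ 6.68275723e-05, -1.14836581e-03, -9.99999338e-01]]), 'force': array([0.90364497, 0.0029045 , 0.02407711]), 'moment': array([ 0.05471042,  0.00765164, -0.00577881]), 'width': 0.09365714828352643}
top {'fx': 350.2164347308944, 'fy': 350.2164347308944, 'cx': 253.90648753334602, 'cy': 190.498561500853, 'rvec': array([ 2.1667424 , -2.05542328,  0.22108162]), 'tvec': array([-0.03859184,  0.58906595,  0.85258326])}
side {'fx': 396.9868875085946, 'fy': 396.9868875085946, 'cx': 253.66324378429277, 'cy': 188.31914255099966, 'rvec': array([ 0.12270099, -2.76346462,  1.35826609]), 'tvec': array([0.57674477, 0.11573331, 1.08947029])}
```

View pics/top0.png

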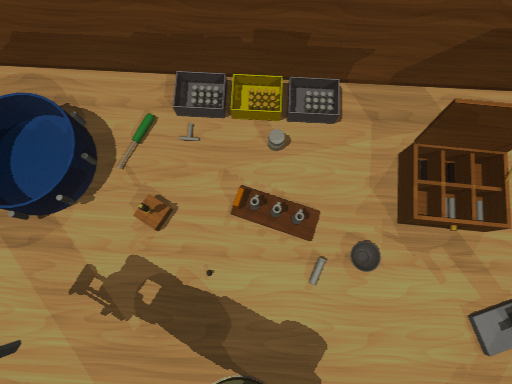

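View pics/side0.png

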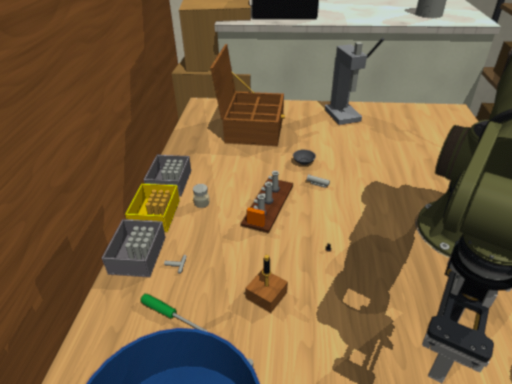

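```bash
cat > h.py <<'E'
import cv2,numpy as np
from bench import manip
def cal(n):
    c=manip.get_calibration(n);R=cv2.Rodrigues(c['rvec'])[0]
    return np.array([[c['fx'],0,c['cx']],[0,c['fy'],c['cy']],[0,0,1]]),R,np.array(c['tvec'])
def ray(n,uv):
    K,R,t=cal(n);d=R.T@np.linalg.inv(K)@np.array([uv[0],uv[1],1.]);return -R.T@t,d
def onz(n,uv,z):
    o,d=ray(n,uv);return o+d*(z-o[2])/d[2]
def proj(n,X):
    K,R,t=cal(n);p=K@(R@np.array(X,float)+t);return p[:2]/p[2]
def tri(u1,u2):
    A=[];b=[]
    for n,u in(("top",u1),("side",u2)):
        o,d=ray(n,u);d=d/np.linalg.norm(d);P=np.eye(3)-np.outer(d,d);A.append(P);b.append(P@o)
    x=np.linalg.lstsq(np.vstack(A),np.hstack(b),rcond=None)[0];return x
def crop(p,x,y,w,h,s,f):
    cv2.imwrite(f,cv2.resize(p[y:y+h,x:x+w],None,fx=s,fy=s,interpolation=cv2.INTER_CUBIC))
E
python3 - <<'E'
from h import *
t=cv2.imread("pics/top0.png");s=cv2.imread("pics/side0.png")
crop(t,225,175,100,70,8,"pics/tA.png");crop(t,125,185,60,50,10,"pics/tB.png")
crop(s,235,165,65,75,8,"pics/sA.png");crop(s,235,250,60,65,9,"pics/sB.png")
for n in("top","side"):print(n,ray(n,(256,192)))
E
```

```text
top (array([ 0.40132197, -0.01214566,  0.9561273 ]), array([ 0.202809  , -0.00110937, -0.97924532]))
side (array([0.48237039, 0.84377739, 0.76702853]), array([ 0.08249808, -0.78232911, -0.61747538]))
```

View pics/tA.png

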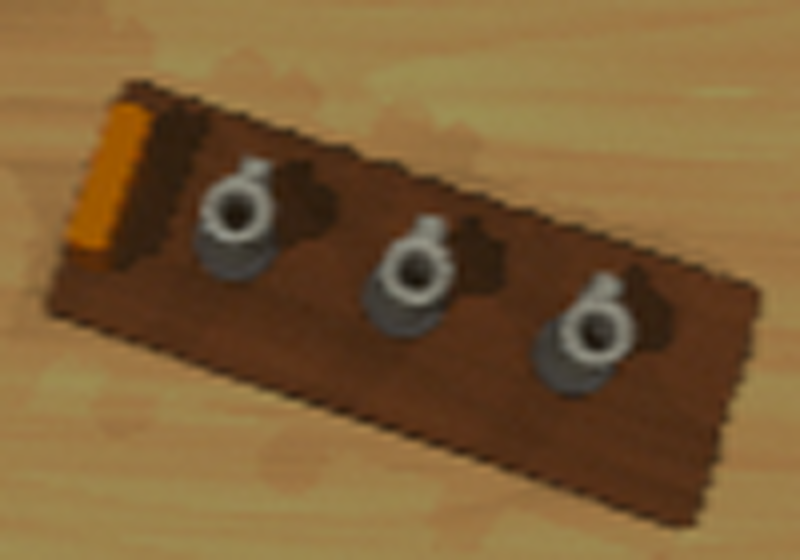

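View pics/tB.png

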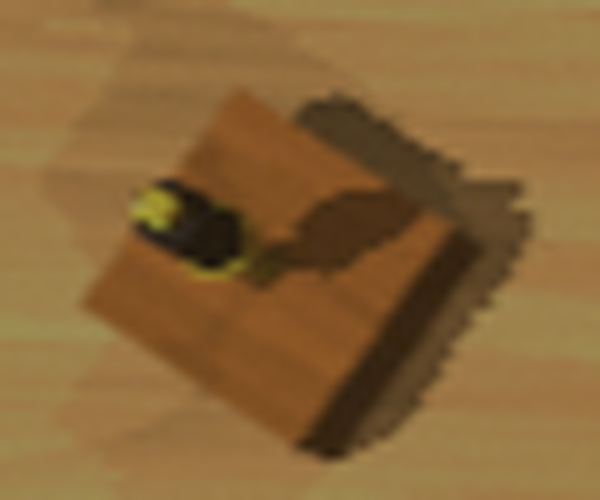

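View pics/sA.png

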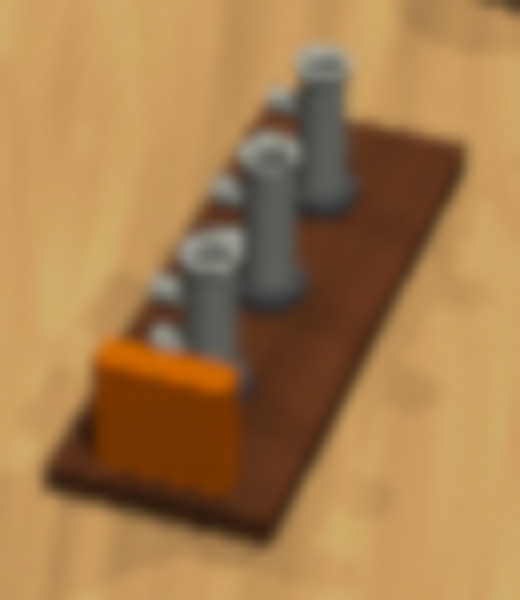

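View pics/sB.png

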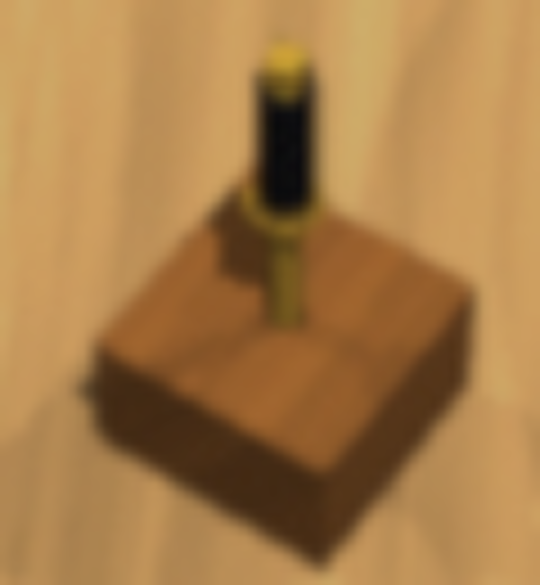

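Run:
```python
from h import *
def o(c,s,x,y):return ((c[0]+.5)/s-.5+x,(c[1]+.5)/s-.5+y)
T=[o(c,8,225,175) for c in((238,210),(418,270),(597,331))]
S=[o(c,8,235,165) for c in((212,251),(271,153),(324,65))]
P=[]
for a,b in zip(T,S):
    p=onz("top",a,.08);P.append(p);print(a,p,onz("side",b,.08),tri(a,b))
for i in(0,1):print(np.linalg.norm(P[i]-P[i+1]))
d=P[0]-P[2];print("row dir",d/np.linalg.norm(d),np.arctan2(d[1],d[0]))
a=o((158,208),10,125,185);b=o((287,57),9,235,250)
print("head",onz("top",a,.135),onz("side",b,.135),tri(a,b))
# stand top corners from top view crop
C=[o(c,10,125,185) for c in((240,90),(82,302),(298,445),(460,228))]
C=[onz("top",c,.04) for c in C];print(np.round(C,4),np.mean(C,0))
# stand in side
C=[o(c,9,235,250) for c in((245,185),(97,345),(322,474),(474,290))]
C=[onz("side",c,.04) for c in C];print(np.round(C,4),np.mean(C,0))
print("shaft base side",onz("side",o((286,325),9,235,250),.04))
```

```text
(254.3125, 200.8125) [ 0.55970836 -0.0100188   0.08      ] [ 0.55854812 -0.01014969  0.08      ] [ 0.55908748 -0.00998843  0.08025541]
(276.8125, 208.3125) [ 0.54348079 -0.06788034  0.08      ] [ 0.54206984 -0.06788924  0.08      ] [ 0.54274654 -0.06781981  0.08019664]
(299.1875, 215.9375) [ 0.52705189 -0.12496263  0.08      ] [ 0.52609827 -0.12382728  0.08      ] [ 0.52664952 -0.12501805  0.07925222]
0.06009402284652243
0.05939946177861592
row dir [0.27329231 0.96193103 0.        ] 1.2939823510196482
head [0.52449844 0.2590658  0.135     ] [0.5239872  0.26135154 0.135     ] [0.52443224 0.259659   0.13322869]
[[0.5716 0.2725 0.04  ]
 [0.5128 0.3074 0.04  ]
 [0.4784 0.2466 0.04  ]
 [0.5376 0.2102 0.04  ]] [0.52509443 0.2591729  0.04      ]
[[0.538  0.2198 0.04  ]
 [0.5709 0.2747 0.04  ]
 [0.5119 0.3087 0.04  ]
 [0.477  0.2495 0.04  ]] [0.52443759 0.26315665 0.04      ]
shaft base side [0.52391469 0.26452786 0.04      ]
```

Emit:
move_arm --series '[[[-45, -10, 0, -0.1, 1], [-90, -21, 0, -0.2, 1], [-135, -32, 0, -0.3, 1], [-180, -43, 0, -0.4, 1], [-225, -54, 0, -0.459, 1], [-270, -64, 0, -0.459, 1], [-315, -75, 0, -0.459, 1], [-355, -84, 0, -0.459, 1], [-355, -84, 0, -0.459, 1], [-355, -84, 0, -0.459, 1]]]' --force 25

```text
time_s: 1.35
ee_pos: [0.5242, 0.2608, 0.1827]
tool_rot: [[-1.0, -0.0, -0.001], [-0.0, 1.0, -0.0], [0.001, -0.0, -1.0]]
force: [-0.1, 0.6, -0.4]
width: 0.0938
```

Run:
```python
from h import *
p,d=manip.read_camera("side");p=p[:,:,::-1].copy();cv2.imwrite("pics/side1.png",p)
crop(p,205,165,110,130,5,"pics/s1.png")
print(proj("side",(.5242,.2608,.1827)),manip.get_state()['ee_pos'])
```

```text
[266.3840598  239.77291107] [0.52403935 0.2611137  0.18289938]
```

View pics/s1.png

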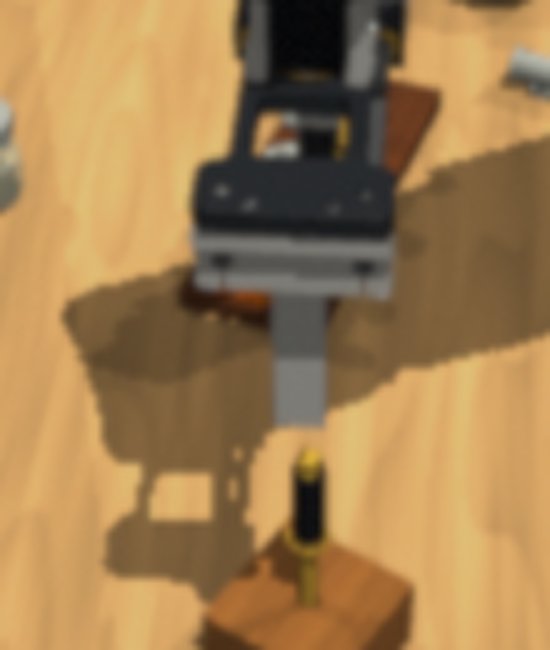

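Run:
```python
from h import *
for X in((.524,.311,.1827),(.524,.32,.183),(.5245,.2595,.135),(.5245,.2595,.105)):print(X,proj("side",X))
```

```text
(0.524, 0.311, 0.1827) [264.63221687 257.94490984]
(0.524, 0.32, 0.183) [264.28044725 261.29353795]
(0.5245, 0.2595, 0.135) [266.26791423 255.23177956]
(0.5245, 0.2595, 0.105) [266.25787724 264.69394889]
```

Emit:
move_arm --series '[[[0, 0, 30, 0, 1], [0, 0, 60, 0, 1], [0, 0, 80, 0, 1], [0, 0, 93, 0, 1], [0, 0, 93, 0, 0.5], [0, 0, 93, 0, 0.3], [0, 0, 93, 0, 0.1], [0, 0, 93, 0, 0.1], [0, 0, 93, 0, 0], [0, 0, 93, 0, 0]]]' --force 25

```text
time_s: 2.65
ee_pos: [0.5247, 0.2606, 0.0901]
tool_rot: [[-1.0, -0.0, 0.0], [-0.0, 1.0, 0.0], [-0.0, 0.0, -1.0]]
force: [1.0, -0.0, 0.5]
width: 0.0374
```

Emit:
move_arm --series '[[[0, 0, 0, 0, 0], [0, 0, 0, 0, 0]]]'

```text
time_s: 2.9
ee_pos: [0.5246, 0.2606, 0.09]
tool_rot: [[-1.0, -0.0, -0.0], [-0.0, 1.0, -0.0], [0.0, -0.0, -1.0]]
force: [-0.0, 1.4, 1.0]
width: 0.0173
```

Emit:
move_arm --series '[[[0, 0, 0, 0, 0], [0, 0, 0, 0, 0], [0, 0, 0, 0, 0]]]'

```text
time_s: 3.28
ee_pos: [0.5247, 0.2606, 0.09]
tool_rot: [[-1.0, -0.0, -0.0], [-0.0, 1.0, -0.0], [0.0, -0.0, -1.0]]
force: [-0.3, -0.4, -0.1]
width: 0.0149
```

Run:
```python
from h import *
for i in range(3):
    manip.read_camera("side") if i else 0
    s=manip.get_state();print(s['force'],s['moment'],s['width'],s['ee_pos'])
```

```text
[-0.29967755 -0.3916002  -0.05427163] [-0.09503325 -0.02111177  0.01660987] 0.014919236796583394 [0.52465349 0.26056202 0.09002773]
[ 0.65993355 -0.33973076  0.61761446] [-0.11536488  0.01522642 -0.02165483] 0.015026060924187906 [0.52466386 0.26055053 0.09004217]
[-0.3856822   0.85228509 -0.09334983] [-0.07621003  0.00420444  0.02719746] 0.015475444312722658 [0.52466491 0.26057249 0.09003747]
```

Emit:
move_arm --series '[[[0, 0, -10, 0, 0], [0, 0, -25, 0, 0], [0, 0, -50, 0, 0], [0, 0, -80, 0, 0], [0, 0, -100, 0, 0], [0, 0, -100, 0, 0], [0, 0, -100, 0, 0]]]'

```text
time_s: 4.25
ee_pos: [0.5244, 0.2605, 0.1895]
tool_rot: [[-1.0, -0.0, -0.001], [-0.0, 1.0, -0.0], [0.001, -0.0, -1.0]]
force: [-0.3, -0.1, 0.1]
width: 0.0148
```

Run:
```python
from h import *
for n in("side","top"):
    p,d=manip.read_camera(n);p=p[:,:,::-1].copy();cv2.imwrite(f"pics/{n}2.png",p)
    if n=="side":crop(p,225,190,80,100,6,"pics/s2.png")
    else:crop(p,100,150,110,100,6,"pics/t2.png")
s=manip.get_state();X=s['ee_pos'];print(X,s['force'])
for n in("side","top"):print(n,proj(n,X),proj(n,X-[0,0,.075]),proj(n,X-[0,0,.008]))
```

```text
[0.5243263  0.26043163 0.18911995] [ 0.47221267  0.24488588 -0.9018629 ]
side [266.33855573 237.41362484] [266.30952711 262.18885294] [266.3353051  240.18796114]
top [132.13282472 201.3662612 ] [142.45815551 206.81037893] [133.3261561  201.99545523]
```

View pics/s2.png

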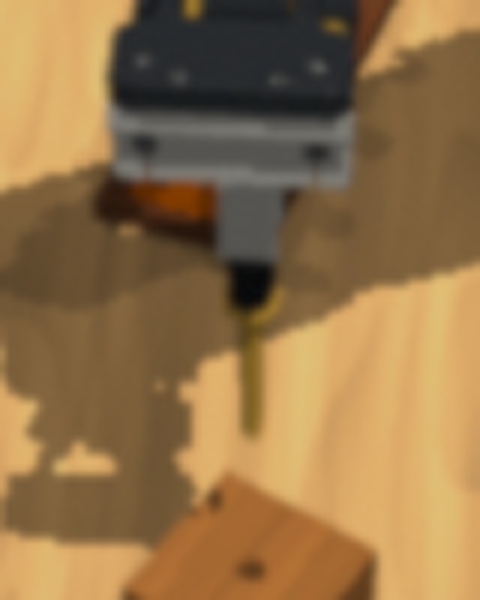

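View pics/t2.png

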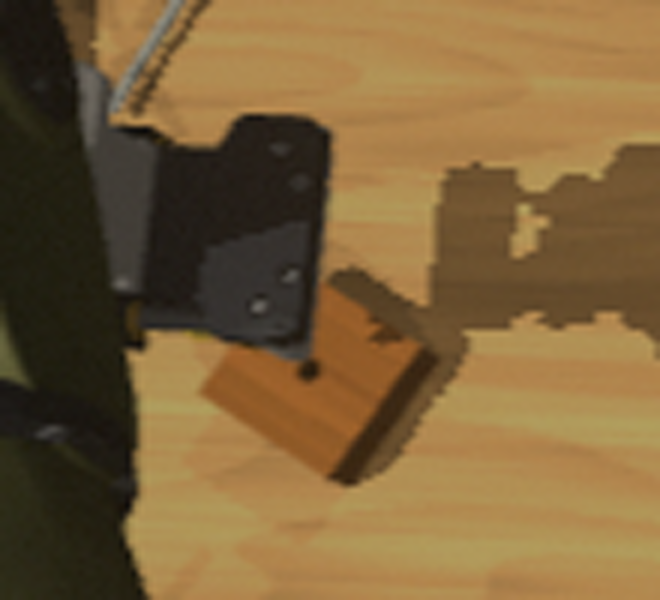

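Run:
```python
from h import *
print(onz("top",(151.4,211.6),.04),onz("side",(251/6+224.6,570/6+189.6),.04), tri((151.4,211.6),(251/6+224.6,570/6+189.6)))
print(tri((254.31,200.81),(235+212.5/8-.5,165+251.5/8-.5)))
```

```text
[0.5236874  0.25943324 0.04      ] [0.52390698 0.26149194 0.04      ] [0.52397687 0.25999001 0.03811725]
[ 0.55908962 -0.00998161  0.08026152]
```

Emit:
move_arm --series '[[[-5, -36, 0, 0, 0], [-10, -72, 0, 0, 0], [-15, -108, 0, 0, 0], [-20, -144, 0, 0, 0], [-25, -180, 0, 0, 0], [-30, -216, 0, 0, 0], [-35, -252, 0, 0, 0], [-35, -270, 0, 0, 0], [-35, -270, 10, 0, 0], [-35, -270, 20, 0, 0]]]'

```text
time_s: 5.6
ee_pos: [0.5594, -0.0084, 0.169]
tool_rot: [[-1.0, -0.001, -0.001], [-0.001, 1.0, 0.0], [0.001, 0.0, -1.0]]
force: [-0.5, -0.5, -0.2]
width: 0.0147
```

Run:
```python
from h import *
manip.read_camera("top")
for n in("side","top"):
    p,d=manip.read_camera(n);p=p[:,:,::-1].copy();cv2.imwrite(f"pics/{n}3.png",p)
    if n=="side":crop(p,230,150,80,80,7,"pics/s3.png")
    else:crop(p,210,160,110,90,6,"pics/t3.png")
s=manip.get_state();X=s['ee_pos'];print(X,s['force'])
for n in("side","top"):print(n,proj(n,X),proj(n,X-[0,0,.075]),proj(n,X*[1,1,0]+[0,0,.08]))
```

```text
[ 0.559337   -0.00841654  0.16921432] [-0.01108855 -0.97969322 -0.4204818 ]
side [260.4613772  169.82122005] [260.68548041 192.27161998] [260.72584621 196.31541993]
top [253.87640316 194.01151456] [253.70457623 199.91421794] [253.67520514 200.92319143]
```

View pics/s3.png

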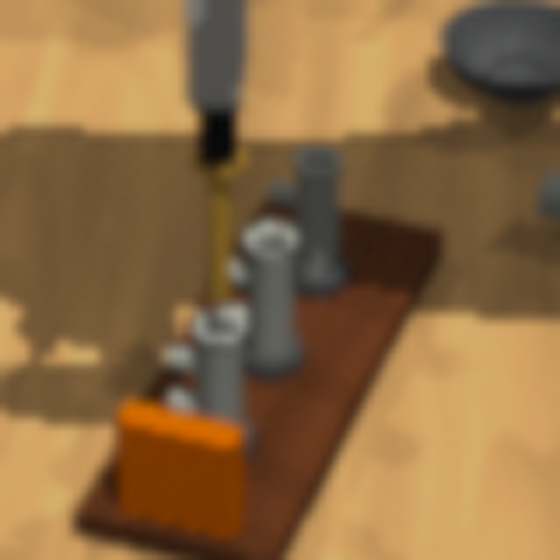

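View pics/t3.png

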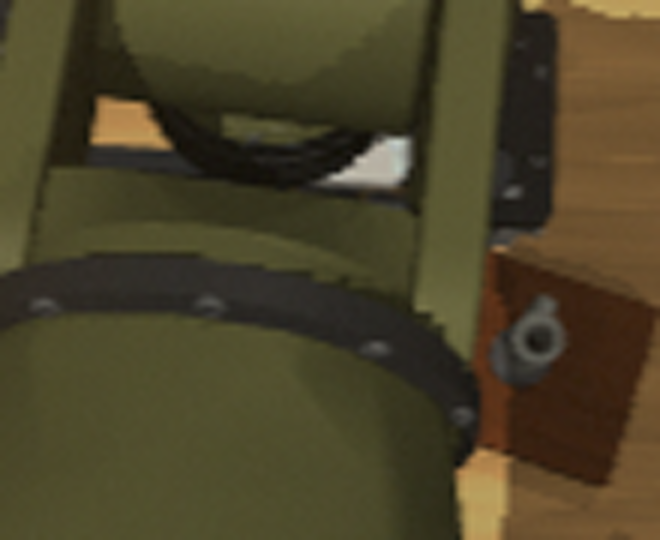

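Emit:
move_arm --series '[[[0, -1.5, 3, 0, 0], [0, -1.5, 6, 0, 0], [0, -1.5, 9, 0, 0], [0, -1.5, 12, 0, 0], [0, -1.5, 15, 0, 0], [0, -1.5, 17, 0, 0], [0, -1.5, 19, 0, 0], [0, -1.5, 21, 0, 0], [0, -1.5, 23, 0, 0], [0, -1.5, 25, 0, 0]]]'

```text
time_s: 7.0
ee_pos: [0.5597, -0.0109, 0.1449]
tool_rot: [[-1.0, -0.0, 0.0], [-0.0, 1.0, 0.0], [-0.0, 0.0, -1.0]]
force: [-0.2, -0.1, -1.2]
width: 0.0153
```

```bash
cat > st.py <<'E'
from h import *
F=[];M=[]
for i in range(4):
    s=manip.get_state();F.append(s['force']);M.append(s['moment']);manip.read_camera("side") if i<3 else 0
print(s['time_s'],s['ee_pos'],'tipz',s['ee_pos'][2]-.075,'F',np.round(np.mean(F,0),2),'M',np.round(np.mean(M,0),3),s['width'])
E
python3 st.py
```

```text
7.15 [ 0.55968041 -0.0108819   0.14496407] tipz 0.06996406560614167 F [-0.01 -0.2  -0.91] M [ 0.087 -0.023 -0.004] 0.015549540199861493
```

Emit:
move_arm --series '[[[0, 0, 2, 0, 0], [0, 0, 4, 0, 0], [0, 0, 6, 0, 0], [0, 0, 7.5, 0, 0], [0, 0, 8.5, 0, 0], [0, 0, 9.5, 0, 0], [0, 0, 10.5, 0, 0], [0, 0, 11, 0, 0], [0, 0, 11, 0, 0]]]'

```text
time_s: 8.28
ee_pos: [0.5597, -0.0109, 0.1341]
tool_rot: [[-1.0, -0.0, 0.0], [-0.0, 1.0, -0.0], [-0.0, -0.0, -1.0]]
force: [-0.7, 0.7, 0.1]
width: 0.0155
```

```bash
python3 st.py
```

```text
8.425 [ 0.55974335 -0.01092045  0.13409162] tipz 0.0590916207756282 F [-0.02  0.56 -0.01] M [ 0.114  0.001 -0.005] 0.01501237043481235
```

Emit:
move_arm --series '[[[0, 0, 1, 0, 0], [0, 0, 2, 0, 0], [0, 0, 2.5, 0, 0], [0, 0, 2.5, 0, 0]]]'

```text
time_s: 8.93
ee_pos: [0.5598, -0.0109, 0.1317]
tool_rot: [[-1.0, -0.0, 0.0], [-0.0, 1.0, -0.0], [-0.0, -0.0, -1.0]]
force: [0.1, 0.9, 2.0]
width: 0.0153
```

```bash
python3 st.py
```

```text
9.075 [ 0.55977176 -0.01093411  0.13163635] tipz 0.05663634572416153 F [0.26 0.33 2.62] M [ 0.122 -0.011 -0.004] 0.015411893073990997
```

Emit:
move_arm --series '[[[0, 0, 1, 0, 0], [0, 0, 1, 0, 0]]]'

```text
time_s: 9.32
ee_pos: [0.5598, -0.0109, 0.1306]
tool_rot: [[-1.0, -0.0, 0.0], [-0.0, 1.0, -0.0], [-0.0, -0.0, -1.0]]
force: [0.2, 0.7, 2.6]
width: 0.0154
```

```bash
python3 st.py
```

```text
9.475 [ 0.55977069 -0.010914    0.13057817] tipz 0.055578170477495706 F [-0.03  0.47  3.35] M [0.104 0.025 0.003] 0.014807396894396141
```

Emit:
move_arm --series '[[[0, 0, -6, 0, 0], [0, 0, -16, 0, 0], [0, 0, -28, 0, 0], [0, 0, -38, 0, 0], [0, 0, -38, 0, 0], [5, -18, -38, 0, 0], [11, -40, -38, 0, 0], [16.5, -57.5, -38, 0, 0], [16.5, -57.5, -38, 0, 0], [16.5, -57.5, -34, 0, 0]]]'

```text
time_s: 10.72
ee_pos: [0.5434, -0.0683, 0.1646]
tool_rot: [[-1.0, 0.0, 0.0], [0.0, 1.0, 0.0], [-0.0, 0.0, -1.0]]
force: [0.1, 0.4, -0.7]
width: 0.0151
```

Run:
```python
from h import *
manip.read_camera("top")
p,d=manip.read_camera("side");p=p[:,:,::-1].copy()
crop(p,230,140,80,80,7,"pics/s4.png")
s=manip.get_state();X=s['ee_pos'];print(X,s['force'])
n="side";print(n,proj(n,X),proj(n,X-[0,0,.075]),proj(n,X*[1,1,0]+[0,0,.08]))
```

```text
[ 0.54310549 -0.06788091  0.16390831] [ 0.43039906  0.94696492 -0.9634563 ]
side [268.18521988 159.27222121] [268.08891276 181.18707579] [268.07798622 183.67343082]
```

View pics/s4.png

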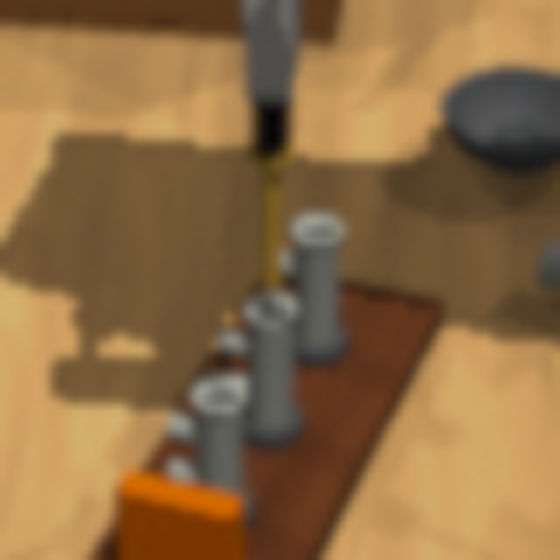

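Emit:
move_arm --series '[[[0, -0.5, 3, 0, 0], [0, -0.5, 6, 0, 0], [0, -0.5, 8, 0, 0], [0, -0.5, 10, 0, 0], [0, -0.5, 12, 0, 0], [0, -0.5, 14, 0, 0], [0, -0.5, 16, 0, 0], [0, -0.5, 18, 0, 0], [0, -0.5, 20, 0, 0]]]'

```text
time_s: 11.95
ee_pos: [0.5432, -0.0689, 0.1444]
tool_rot: [[-1.0, -0.0, 0.0], [-0.0, 1.0, 0.0], [-0.0, 0.0, -1.0]]
force: [0.8, 0.5, 0.2]
width: 0.015
```

```bash
python3 st.py
```

```text
12.1 [ 0.54319036 -0.06888397  0.14444653] tipz 0.06944653297501126 F [ 0.24  0.44 -0.92] M [ 0.152 -0.013 -0.004] 0.015057599212050032
```

Emit:
move_arm --series '[[[0, 0, 2, 0, 0], [0, 0, 4, 0, 0], [0, 0, 6, 0, 0], [0, 0, 8, 0, 0], [0, 0, 9, 0, 0], [0, 0, 10, 0, 0], [0, 0, 11, 0, 0], [0, 0, 11, 0, 0]]]'

```text
time_s: 13.1
ee_pos: [0.5432, -0.0689, 0.1334]
tool_rot: [[-1.0, -0.0, -0.0], [-0.0, 1.0, 0.0], [0.0, 0.0, -1.0]]
force: [0.1, 1.1, -0.9]
width: 0.0152
```

```bash
python3 st.py
```

```text
13.25 [ 0.54320098 -0.06889934  0.13350993] tipz 0.05850993138202955 F [-0.28  0.88 -1.01] M [ 0.219  0.007 -0.016] 0.015193651860943782
```

Emit:
move_arm --series '[[[0, 0.4, 1, 0, 0], [0, 0.4, 2, 0, 0], [0, 0.4, 3, 0, 0], [0, 0.4, 4, 0, 0], [0, 0.4, 4, 0, 0]]]'

```text
time_s: 13.88
ee_pos: [0.5432, -0.0685, 0.1294]
tool_rot: [[-1.0, -0.0, -0.0], [-0.0, 1.0, 0.0], [0.0, 0.0, -1.0]]
force: [-0.0, -0.4, -0.6]
width: 0.0155
```

```bash
python3 st.py
```

```text
14.025 [ 0.54324515 -0.06850321  0.12956859] tipz 0.05456859233516152 F [ 0.22 -0.32 -0.62] M [ 0.034 -0.015  0.013] 0.015023156160925456
```

Emit:
move_arm --series '[[[0, 0, 1, 0, 0], [0, 0, 2, 0, 0], [0, 0, 3, 0, 0], [0, 0, 4, 0, 0], [0, 0, 4, 0, 0]]]'

```text
time_s: 14.65
ee_pos: [0.5432, -0.0685, 0.1255]
tool_rot: [[-1.0, -0.0, -0.0], [-0.0, 1.0, 0.0], [0.0, 0.0, -1.0]]
force: [0.7, -0.1, -0.1]
width: 0.0153
```

```bash
python3 st.py
```

```text
14.8 [ 0.54322504 -0.06851973  0.12555998] tipz 0.050559977136259024 F [ 0.24 -0.01 -0.62] M [ 0.008  0.002 -0.013] 0.015309613263318842
```

Depth 29.4 mm, still free.

Emit:
move_arm --series '[[[0, 0, 1, 0, 0], [0, 0, 2, 0, 0], [0, 0, 3, 0, 0], [0, 0, 4, 0, 0], [0, 0, 4, 0, 0]]]'

```text
time_s: 15.42
ee_pos: [0.5432, -0.0685, 0.1215]
tool_rot: [[-1.0, -0.0, -0.0], [-0.0, 1.0, -0.0], [0.0, -0.0, -1.0]]
force: [-0.6, 1.0, -0.8]
width: 0.015
```

```bash
python3 st.py
```

```text
15.575 [ 0.54324059 -0.06852985  0.12159952] tipz 0.04659952405121283 F [-0.23  0.12 -0.87] M [ 0.015 -0.031 -0.023] 0.015151681250496079
```

Emit:
move_arm --series '[[[0, 0, 1, 0, 0], [0, 0, 2, 0, 0], [0, 0, 3, 0, 0], [0, 0, 4, 0, 0], [0, 0, 4, 0, 0]]]'

```text
time_s: 16.2
ee_pos: [0.5432, -0.0685, 0.1175]
tool_rot: [[-1.0, -0.0, -0.0], [-0.0, 1.0, 0.0], [0.0, 0.0, -1.0]]
force: [0.1, -0.2, -1.0]
width: 0.0151
```

```bash
python3 st.py
```

```text
16.35 [ 0.54324258 -0.0685279   0.117568  ] tipz 0.04256799811804961 F [-0.12  0.24 -0.61] M [ 0.003  0.005 -0.012] 0.015328115206786421
```

Emit:
move_arm --series '[[[0, 0, 1, 0, 0], [0, 0, 2, 0, 0], [0, 0, 3, 0, 0], [0, 0, 3.5, 0, 0], [0, 0, 3.5, 0, 0]]]'

```text
time_s: 16.98
ee_pos: [0.5433, -0.0685, 0.1142]
tool_rot: [[-1.0, -0.0, 0.0], [-0.0, 1.0, -0.0], [-0.0, -0.0, -1.0]]
force: [-0.6, 0.4, 3.0]
width: 0.0152
```

```bash
python3 st.py
```

```text
17.125 [ 0.54330139 -0.06853748  0.11416416] tipz 0.039164164142043476 F [-0.04  0.06  2.66] M [ 0.039 -0.002  0.006] 0.015476257921111921
```

Emit:
move_arm --series '[[[0, 0, -6, 0, 0], [0, 0, -20, 0, 0], [0, 0, -36, 0, 0], [0, 0, -50, 0, 0], [0, 0, -54, 0, 0], [0, 0, -54, 0, 0], [5, -18, -54, 0, 0], [11, -40, -54, 0, 0], [16.5, -57.5, -54, 0, 0], [16.5, -57.5, -54, 0, 0]]]'

```text
time_s: 18.38
ee_pos: [0.5263, -0.1273, 0.1678]
tool_rot: [[-1.0, 0.002, -0.0], [0.002, 1.0, 0.0], [0.0, 0.0, -1.0]]
force: [0.8, -0.3, -0.7]
width: 0.0155
```

Run:
```python
from h import *
manip.read_camera("top")
p,d=manip.read_camera("side");p=p[:,:,::-1].copy()
crop(p,235,130,80,80,7,"pics/s5.png")
s=manip.get_state();X=s['ee_pos'];print(X,s['force'])
n="side";print(n,proj(n,X),proj(n,X-[0,0,.075]),proj(n,X*[1,1,0]+[0,0,.08]))
```

```text
[ 0.52666925 -0.12604263  0.16793686] [-0.14306957 -0.782337   -0.8322374 ]
side [275.34431168 147.08320088] [274.97356202 168.69254954] [274.9125018  172.25147818]
```

View pics/s5.png

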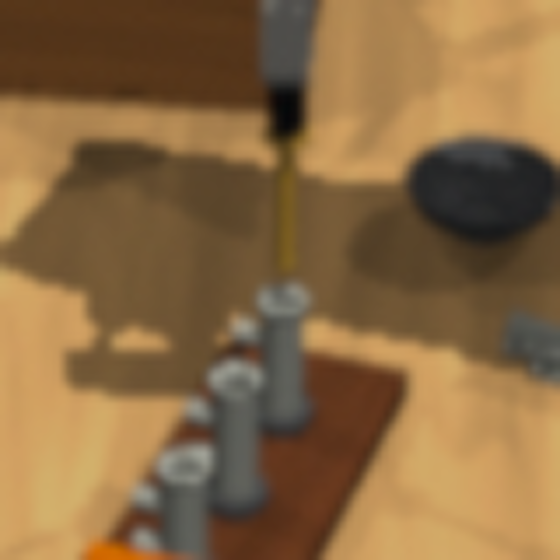

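Emit:
move_arm --series '[[[-0.3, 0, 4, 0, 0], [-0.3, 0, 8, 0, 0], [-0.3, 0, 11, 0, 0], [-0.3, 0, 13, 0, 0], [-0.3, 0, 15, 0, 0], [-0.3, 0, 17, 0, 0], [-0.3, 0, 19, 0, 0], [-0.3, 0, 21, 0, 0], [-0.3, 0, 23, 0, 0]]]'

```text
time_s: 19.6
ee_pos: [0.527, -0.126, 0.1449]
tool_rot: [[-1.0, -0.0, 0.0], [-0.0, 1.0, -0.0], [-0.0, -0.0, -1.0]]
force: [-0.3, -0.1, -0.7]
width: 0.0152
```

```bash
python3 st.py
```

```text
19.75 [ 0.52699184 -0.12601063  0.14494296] tipz 0.06994295671423544 F [-0.4   0.02 -0.85] M [0.072 0.001 0.021] 0.015235895889939718
```

Emit:
move_arm --series '[[[0, 0, 2, 0, 0], [0, 0, 4, 0, 0], [0, 0, 6, 0, 0], [0, 0, 8, 0, 0], [0, 0, 9, 0, 0], [0, 0, 10, 0, 0], [0, 0, 11, 0, 0], [0, 0, 11, 0, 0]]]'

```text
time_s: 20.75
ee_pos: [0.527, -0.126, 0.134]
tool_rot: [[-1.0, -0.0, -0.0], [-0.0, 1.0, 0.0], [0.0, 0.0, -1.0]]
force: [0.1, 0.1, -0.8]
width: 0.0149
```

```bash
python3 st.py
```

```text
20.9 [ 0.52705114 -0.12601624  0.13409498] tipz 0.05909498002181175 F [-0.2  -0.36 -0.86] M [ 0.039 -0.001 -0.015] 0.015195047044612974
```

Emit:
move_arm --series '[[[0, 0, 1, 0, 0], [0, 0, 2, 0, 0], [0, 0, 3, 0, 0], [0, 0, 3, 0, 0]]]'

```text
time_s: 21.4
ee_pos: [0.527, -0.126, 0.1309]
tool_rot: [[-1.0, -0.0, -0.0], [-0.0, 1.0, 0.0], [0.0, 0.0, -1.0]]
force: [0.1, 0.6, -1.2]
width: 0.0152
```

```bash
python3 st.py
```

```text
21.55 [ 0.52706929 -0.12602834  0.13108624] tipz 0.05608623621906257 F [ 0.18  0.38 -0.79] M [ 0.035 -0.011  0.045] 0.015112195544834657
```

Depth 24, free.

Emit:
move_arm --series '[[[0, 0, 1, 0, 0], [0, 0, 2, 0, 0], [0, 0, 3, 0, 0], [0, 0, 4, 0, 0], [0, 0, 4, 0, 0]]]'

```text
time_s: 22.18
ee_pos: [0.527, -0.126, 0.127]
tool_rot: [[-1.0, -0.0, -0.0], [-0.0, 1.0, 0.0], [0.0, 0.0, -1.0]]
force: [0.1, 0.2, -0.2]
width: 0.015
```

```bash
python3 st.py
```

```text
22.325 [ 0.52704493 -0.12602325  0.1270701 ] tipz 0.052070100768204716 F [-0.06  0.01 -0.24] M [ 0.057  0.008 -0.006] 0.014921906925761806
```

Emit:
move_arm --series '[[[0, 0, 1, 0, 0], [0, 0, 2, 0, 0], [0, 0, 3, 0, 0], [0, 0, 3, 0, 0]]]'

```text
time_s: 22.82
ee_pos: [0.5271, -0.126, 0.1241]
tool_rot: [[-1.0, -0.0, 0.0], [-0.0, 1.0, -0.0], [-0.0, -0.0, -1.0]]
force: [0.3, 0.7, 0.5]
width: 0.0149
```

```bash
python3 st.py
```

```text
22.975 [ 0.52711533 -0.12603387  0.12415994] tipz 0.049159937542111745 F [-0.09  0.24  0.7 ] M [ 0.03  -0.037 -0.015] 0.015377691425780734
```

Emit:
move_arm --series '[[[0, 0, 1, 0, 0], [0, 0, 1.5, 0, 0], [0, 0, 1.5, 0, 0]]]'

```text
time_s: 23.35
ee_pos: [0.5271, -0.1261, 0.1226]
tool_rot: [[-1.0, -0.0, 0.0], [-0.0, 1.0, -0.0], [-0.0, -0.0, -1.0]]
force: [0.5, 0.1, 2.9]
width: 0.0148
```

```bash
python3 st.py
```

```text
23.5 [ 0.52708459 -0.12605713  0.12262437] tipz 0.04762436878937937 F [0.39 0.29 2.79] M [ 0.061 -0.011  0.01 ] 0.01509766721719115
```

Emit:
move_arm --series '[[[0, 0, -6, 0, 0], [0, 0, -18, 0, 0], [0, 0, -34, 0, 0], [0, 0, -45, 0, 0], [0, 0, -45, 0, 0], [-5, 18, -45, 0, 0], [-11, 40, -45, 0, 0], [-16.2, 57.5, -45, 0, 0], [-16.2, 57.5, -45, 0, 0], [-16.2, 57.5, -43, 0, 0]]]'

```text
time_s: 24.75
ee_pos: [0.5432, -0.0686, 0.1654]
tool_rot: [[-1.0, -0.0, -0.0], [-0.0, 1.0, -0.0], [0.0, -0.0, -1.0]]
force: [-0.7, -0.1, -0.7]
width: 0.0154
```

```bash
python3 st.py
```

```text
24.9 [ 0.54302153 -0.06900688  0.16533062] tipz 0.0903306226945078 F [ 0.04 -0.02 -1.4 ] M [0.026 0.009 0.009] 0.014948546083447296
```

Emit:
move_arm --series '[[[-0.2, 0.4, 3, 0, 0], [-0.2, 0.4, 6, 0, 0], [-0.2, 0.4, 8, 0, 0], [-0.2, 0.4, 10, 0, 0], [-0.2, 0.4, 12, 0, 0], [-0.2, 0.4, 14, 0, 0], [-0.2, 0.4, 16, 0, 0], [-0.2, 0.4, 18, 0, 0], [-0.2, 0.4, 20, 0, 0]]]'

```text
time_s: 26.02
ee_pos: [0.5434, -0.0681, 0.1454]
tool_rot: [[-1.0, -0.0, -0.0], [-0.0, 1.0, -0.0], [0.0, -0.0, -1.0]]
force: [0.4, -0.4, -1.4]
width: 0.0151
```

```bash
python3 st.py
```

```text
26.175 [ 0.54339549 -0.06808449  0.14546988] tipz 0.0704698848891724 F [-0.31 -0.05 -0.98] M [0.037 0.01  0.003] 0.015021573623882008
```

Emit:
move_arm --series '[[[0, 0, 3, 0, 0], [0, 0, 6, 0, 0], [0, 0, 9, 0, 0], [0, 0, 12, 0, 0], [0, 0, 15, 0, 0], [0, 0, 18, 0, 0], [0, 0, 20, 0, 0], [0, 0, 22, 0, 0], [0, 0, 22, 0, 0]]]'

```text
time_s: 27.3
ee_pos: [0.5434, -0.0681, 0.1234]
tool_rot: [[-1.0, -0.0, -0.0], [-0.0, 1.0, 0.0], [0.0, 0.0, -1.0]]
force: [-0.3, -0.5, -0.1]
width: 0.015
```

```bash
python3 st.py
```

```text
27.45 [ 0.54345969 -0.06813231  0.12363831] tipz 0.04863831267722789 F [-0.19 -0.06 -0.42] M [0.046 0.01  0.007] 0.014589294862347035
```

Emit:
move_arm --series '[[[0, -0.2, 2, 0, 0], [0, -0.2, 4, 0, 0], [0, -0.2, 6, 0, 0], [0, -0.2, 7, 0, 0], [0, -0.2, 7.5, 0, 0], [0, -0.2, 7.5, 0, 0]]]'

```text
time_s: 28.2
ee_pos: [0.5435, -0.0683, 0.1161]
tool_rot: [[-1.0, -0.0, 0.0], [-0.0, 1.0, -0.0], [-0.0, -0.0, -1.0]]
force: [-1.0, 1.2, 1.4]
width: 0.015
```

```bash
python3 st.py
```

```text
28.35 [ 0.54349972 -0.06831667  0.1161592 ] tipz 0.041159200600967935 F [-0.05  0.13  1.01] M [ 0.052  0.015 -0.006] 0.015310230259100223
```

Emit:
move_arm --series '[[[0, 0, -0.6, 0, 0], [0, 0, -0.6, 0, 0], [0, 0, -0.6, 0, 0.22], [0, 0, -0.6, 0, 0.3], [0, 0, -0.6, 0, 0.4], [0, 0, -0.6, 0, 0.5], [0, 0, -0.6, 0, 0.6], [0, 0, -0.6, 0, 0.6]]]'

```text
time_s: 29.35
ee_pos: [0.5434, -0.0683, 0.1166]
tool_rot: [[-1.0, -0.0, -0.0], [-0.0, 1.0, 0.0], [0.0, 0.0, -1.0]]
force: [-0.9, 0.6, -0.3]
width: 0.0564
```

```bash
python3 st.py
python3 - <<'E'
from h import *
p,d=manip.read_camera("side");p=p[:,:,::-1].copy()
crop(p,230,120,80,80,7,"pics/s6.png")
E
```

```text
29.5 [ 0.54343242 -0.06830979  0.11665921] tipz 0.04165920770190469 F [-0.24  0.1  -0.3 ] M [ 0.003 -0.002  0.022] 0.05651189802634168
```

View pics/s6.png

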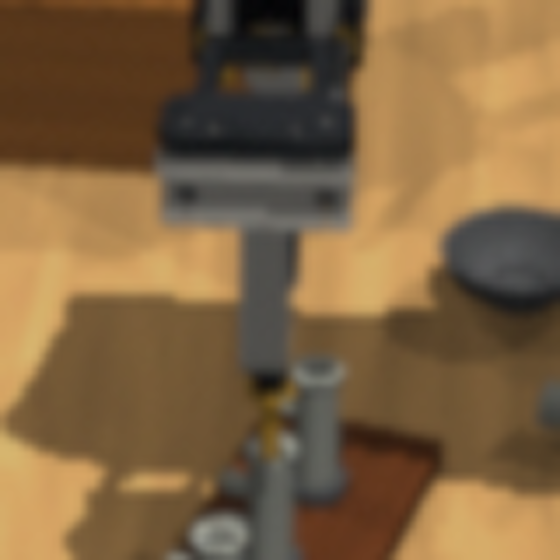

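Released and standing in the middle lug. Retreat straight up, and aside.

Emit:
move_arm --series '[[[0, 0, -15, 0, 0.6], [0, 0, -40, 0, 0.6], [0, 0, -75, 0, 0.6], [0, 0, -115, 0, 0.6], [30, 30, -130, 0, 0.6], [70, 70, -140, 0, 0.6], [100, 110, -140, 0, 0.6], [110, 150, -140, 0, 0.6], [110, 160, -140, 0, 0.6], [110, 160, -140, 0, 0.6]]]'

```text
time_s: 30.8
ee_pos: [0.4337, 0.0917, 0.2572]
tool_rot: [[-1.0, -0.001, 0.001], [-0.001, 1.0, -0.0], [-0.001, -0.0, -1.0]]
force: [0.2, -0.7, 0.5]
width: 0.0567
```

```bash
python3 st.py
python3 - <<'E'
from h import *
for n in("side","top"):
    p,d=manip.read_camera(n);p=p[:,:,::-1].copy();cv2.imwrite(f"pics/{n}7.png",p)
    if n=="side":crop(p,230,140,80,90,6,"pics/s7.png")
for z in(.087,.109,.111,.162):print(z,proj("side",(.5433,-.0685,z)),proj("top",(.5433,-.0685,z)))
E
```

```text
30.95 [0.43372369 0.09081429 0.25667864] tipz 0.18167863714449267 F [-0.3  -0.21 -0.17] M [ 0.017 -0.014  0.005] 0.05645379420629427
0.087 [268.03378502 181.59018623] [277.25084025 207.95914544]
0.109 [268.06052389 175.36089106] [277.88878072 206.54113473]
0.111 [268.06298636 174.78721475] [277.94836634 206.40868815]
0.162 [268.1276371  159.72567458] [279.56555041 202.81401994]
```

View pics/s7.png

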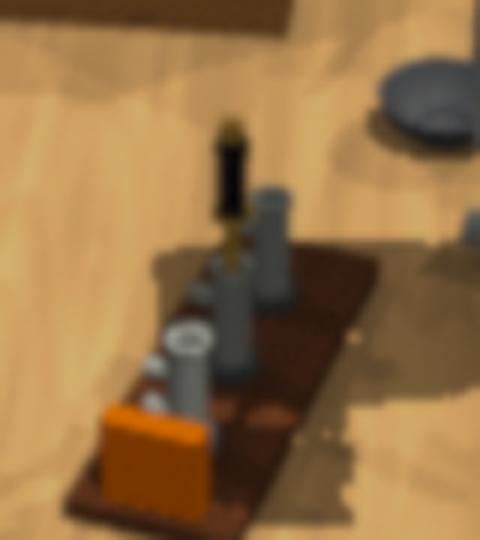

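View pics/top7.png

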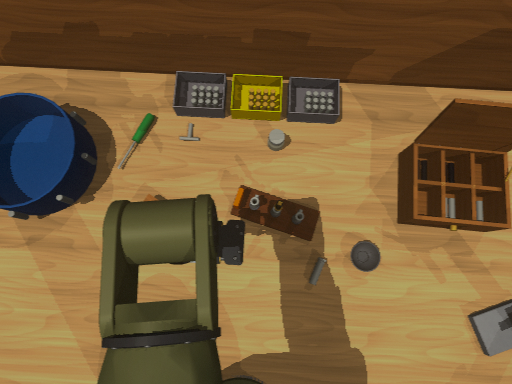

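```bash
python3 -c "
from bench import manip
print(manip.close_job())"
```

```text
the job is handed in; nothing more can be done
None
```

I gauged the three lugs in order from the orange end. The rod now stands released in the second (middle) lug, where it went deepest, and the job is handed in at about 31 s of the 61 s allowed.

| Lug | Depth to nut below rim |
|---|---|
| First (orange end) | about 21 mm |
| Second (middle) | about 38 mm |
| Third | about 29.5 mm |

- **Forces:** The force on the nuts reached about 4 N by the averaged readings, which are noisy by roughly 0.5 to 1 N. That is well short of solid springs. Side forces in the bores stayed at or below about 1 N.
- **Final position:** The last side picture shows the rod upright in the middle lug. Its head is at pixel (268, 160), against (268.1, 159.7) predicted for a tip 38 mm below the rim.
- **Clearance:** The gripper is open and about 0.2 m away from the rod. The loose things visible in the last pictures look to be where they were at the start. The small black insert is hidden behind the arm in the last top view, so I did not confirm it; the arm never came down near it.

No check failed or disagreed beyond about 1 to 2 mm of camera bias.

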